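Load the blue vial into the spring feeder

ROBOT

A 7-joint arm with a two-finger parallel gripper is mounted at the origin on a cart in front of the work surface, level with it; the furniture and walls round the work are solid. World frame = base frame: x ahead of the robot, y to its left, z up, the work surface at z = 0. Lengths are in m, angles in rad, forces in N, time in s.
With the tool pointing down it reaches from about 0.4 to 0.875 m from the base axis. Payload 19.3 kg.
Tool frame: the origin (TCP) lies at the very end of the fingers, on their centre line; the grasp point (between the pads) lies 19 mm behind it; z points along the fingers, y is the direction in which the jaws open and shut (so a half turn about z gives the same grasp; the last joint's range is limited). The gripper opens to 85 mm and grips with 20 to 120 N. Pads are 22 mm wide; open, the fingers measure 114 mm over their backs; the gripper's body (76 mm by 85 mm) begins 54 mm behind the grasp point. The pads swing forward as they close: fully open they stand 13 mm farther back than shut.
Start: joints at [-1.344, 0.521, -0.036, 1.599, 0.021, 1.021, -0.113], TCP at [0.183, 0.598, 0.231] pointing down, gripper open.
Joint ranges: [-2.91, 2.91], [-0.3, 2.13], [-1.5, 1.42], [0.17, 2.43], [-1.26, 4.41], [0.16, 1.93], [-2.52, 2.52]. Speed limits (rad/s): [1.89, 1.89, 2.39, 2.39, 3.01, 3.01, 3.01].

INTERFACE

Orientations are given as [roll, pitch, yaw] about the fixed x, y, z axes, in that order (R = Rz(yaw) Ry(pitch) Rx(roll)).
In Python, from workcell import bot, vision, job_done gives the robot as it stands.
- The arm moves only by the tool arm_command, never from a script. Its arguments are lists of equal length, an entry for each row: "gripper": the finger opening in cm, from 0 to 8.54; "slide": the shift along the tool's x, y, z in cm, a list of three; "turn": the turn, a rotation vector about the tool's x, y, z in degrees, a list of three. A call has 1 to 5 rows; each row is the pose to reach, as a shift and turn from the pose commanded when the call began, along the tool's axes at that moment; what a row does not reach only later rows make up. A row lasts 1/8 s, in which the tool goes at most 62.5 mm and 10.7 degrees, less where a joint would pass 70% of its speed; a pose out of reach is approached as far as the arm can. A call with a gripper value outside its range is refused whole. The fingers move at their own pace and stop on an object; "force" is the grip in N (left out, the last holds). Time passes only in rows, so rows that repeat a pose let the fingers close. It gives the time, the measured TCP pose, the force and the opening at its end, in the units of the state.
- bot.observe(): the state, without advancing time (a new reading comes with each control period).
- vision.grab_frame(name): name is "side" or "top"; returns the picture (384x512x3 uint8, blue, green, red); there is no depth.
- vision.camera_model(name): a dict with "mtx" (3x3 intrinsics, pixels), "k1" (the pictures are not rectified: a ray, as slopes to the right and down, at radius r is drawn at 1 + k1 r^2 times it, then the intrinsics apply), "T" (4x4, takes a point from camera to world coordinates). Camera axes: x right, y down, z forward; pixel columns grow to the right and rows downward; lengths in m; the calibration is good to about 2 mm. A picture is of the moment at which its call begins. camera_model takes no time and is no camera call.
- job_done(): hands the job in, once; it reports no verdict.
The state is a dict: "clock": time; "qpos": joint angles; "qd": joint speeds; "joint_efforts": joint torques, N m; "position": TCP position; "tool_rot": TCP orientation; "force": force on the tool from outside, world axes, zero at the start; "moment": the same for the moment, N m; "grip_width": finger opening in m.
Only numpy, scipy, OpenCV 4.12 (cv2) and the standard library are available. Lean on these libraries where they do the work, as an engineer would, in place of code of your own. Each camera call takes 0.05 s, during which the arm holds its last target. There are 200 camera calls.

TASK

Load the vial with the blue sample into the spring-loaded vial feeder: stand it upright on the sprung plate between the two rails and push it down against the spring until both orange catches have snapped over its cap, then let go so that the catches alone hold it down. Leave the yellow and the red vial where they stand.

Things in the scene. Friction and masses are not known exactly. Their poses are not given: they have to be found in the camera images.
- vial_blue: Closed round sample vial, clear glass with a blue filling and a black cap, 22 mm diameter, 44 mm tall (cap 20 mm diameter, top 10 mm), 20 g, standing loose. Origin: centre of its underside, z up along its axis.
- feeder: Fixed vial feeder: white base 110x76x12 mm; two aluminium rails 19 mm wide (along y) at +x and -x, 34 mm apart, gap flaring above z=80 to 50 mm at their top, z=96 mm (highest). Black catch housings, top z=86, reach x=+-50 mm. Open to +y and -y above the base: fingers go down there, at the vial's +y and -y sides. Origin: on the column axis, at the base's underside; z up, yaw within 25 degrees.
- follower (a joint): White sprung plate 30x30 mm between the rails that the vial stands on. Value: m pushed down from rest; 0 = top at z=70 mm of the feeder, 0.048 = bottom stop, top at z=22 mm. It takes 2.4 N to start, rising to 10 N at the stop. Latched with a vial it reads about 0.042 (vial's underside at z=28 mm).
- feeder_catches (a point): Point on the column axis at the catches' flat underside, z=72 mm of the feeder. Orange spring catch on each rail, 11 mm wide, sloped on top (to z=93), sticks in to x=+-2 mm. A descending vial spreads them (a few N); they snap over its cap once its top is below this point: push 3-5 mm past. Grip the vial's +-y sides, tips 15 mm above its underside; fingers over the cap would block the catches.
- vial_yellow: The same vial with a yellow filling; bystander. Origin: centre of its underside.
- vial_red: The same vial with a red filling; bystander. Origin: centre of its underside.
There are look-alikes about, which are no part of the job. What is shaped like the vial_blue but green is not meant.

How it is judged:
At the end, for the whole second after the job is handed in: The blue vial is held down in the feeder by the catches: underside less than 34 mm above the feeder's underside, its origin within 12 mm of the column's axis, upright within 10 degrees, at rest (horizontal distance between vial_blue and feeder below 0.012 m and z of vial_blue in the frame of feeder below 0.034 m and angle between vial_blue's own z axis and vertical below 0.18 rad and linear speed of vial_blue below 0.02 m/s); the robot touches nothing.
It fails at once if the yellow vial was moved by more than 30 mm (distance of vial_yellow from where it was at the start of the episode above 0.03 m).
It fails at once if the red vial was moved by more than 30 mm (distance of vial_red from where it was at the start of the episode above 0.03 m).
It also fails if it takes over 42 s, if anything falls off the work surface, if the arm or the gripper's body presses on something with over 40 N, if the wrist force passes 120 N, or if a joint passes its speed limit or range.

## Working session

There is one attempt and no reset: what is moved stays moved. The work goes in short steps, Python scripts to look and compute and a tool call to move; the robot and the scene stay as the last step left them, time stands still between calls to the robot, and variables do not carry over. Pictures are saved under pics/ and viewed, about 8 in all and at most 12, crops included, and the job is handed in when it is done.

Besides the shell and the picture viewer there is one more tool, called as a command line: name --argument value ..., lists and objects as JSON in quotes. arm_command: Moves the arm, as the interface text tells. Its arguments: {"type":"object","properties":{"gripper":{"type":"array","items":{"type":"number"}},"slide":{"type":"array","items":{"type":"array","items":{"type":"number"}}},"turn":{"type":"array","items":{"type":"array","items":{"type":"number"}}},"force":{"type":"number"}},"required":["gripper","slide","turn"]}

```bash
mkdir -p pics
python3 - <<'E'
from workcell import bot, vision
import cv2,numpy as np
s=bot.observe();print(s)
for n in("top","side"):
    cv2.imwrite(f"pics/{n}0.png",vision.grab_frame(n)); m=vision.camera_model(n);print(n,m)
E
```

```text
{'clock': 0.0, 'qpos': array([-1.34422527,  0.52203119, -0.03629054,  1.59998671,  0.02119041,
        1.02107437, -0.11278444]), 'qd': array([ 1.13735541e-03,  3.20855302e-04, -1.49191514e-04,  3.15489982e-04,
        1.85150608e-04,  3.26155265e-05, -3.54127601e-06]), 'joint_efforts': array([ 1.39630952e-04, -9.27105761e+01,  1.98016025e+00, -3.69935310e+01,
        1.78931036e-02,  8.16576445e-03, -2.48149021e-06]), 'position': array([0.18272909, 0.59735489, 0.23072306]), 'tool_rot': array([-3.14048111e+00,  8.83717191e-05,  2.84478987e+00]), 'force': array([-0.06141733, -0.19118778,  0.56179443]), 'moment': array([-3.67145196e-05,  5.07713625e-02, -2.58865187e-02]), 'grip_width': 0.08521647269443176}
top {'mtx': array([[372.81178742,   0.        , 251.45926807],
       [  0.        , 372.81178742, 186.72623181],
       [  0.        ,   0.        ,   1.        ]]), 'k1': -0.10540391231180347, 'T': array([[-0.07478685, -0.97696585,  0.19986161,  0.31532049],
       [-0.99718225,  0.07444851, -0.0092187 ,  0.16580839],
       [-0.00587304, -0.19998788, -0.97978077,  0.89331176],
       [ 0.        ,  0.        ,  0.        ,  1.        ]])}
side {'mtx': array([[479.71909437,   0.        , 259.72287156],
       [  0.        , 479.71909437, 192.09048831],
       [  0.        ,   0.        ,   1.        ]]), 'k1': 0.061924971528874016, 'T': array([[ 0.89695232, -0.19385438,  0.39736257,  0.15984622],
       [-0.44191855, -0.36547722,  0.81922793, -0.52997087],
       [-0.01358396, -0.91041028, -0.41348349,  0.43315412],
       [ 0.        ,  0.        ,  0.        ,  1.        ]])}
```

View pics/top0.png

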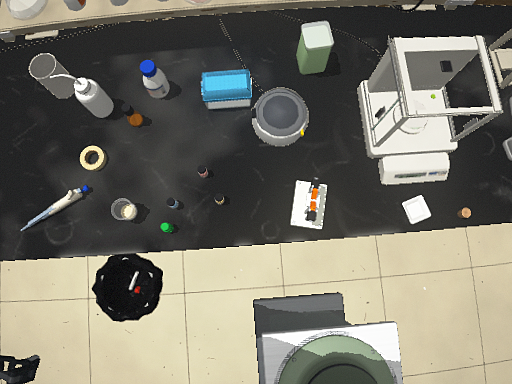

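View pics/side0.png

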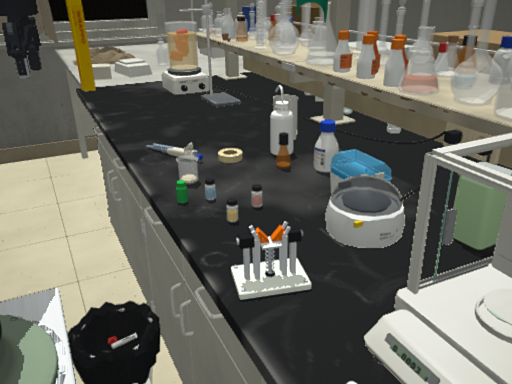

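The top view shows the candidates for the blue vial: about (173,203), with red at (202,172), yellow at (220,200) and the green look-alike at (166,227). The feeder is at (309,204). In the side view, blue is at (210,189), red (257,196), yellow (232,211), green (182,192) and the feeder (270,265). Only (173,203) top and (210,189) side has the black cap and blue filling. I'll check this in an enlarged crop.

Run:
```python
import cv2,numpy as np
t=cv2.imread("pics/top0.png");s=cv2.imread("pics/side0.png")
r=lambda im,x,y,w,h,f:cv2.resize(im[y:y+h,x:x+w],None,fx=f,fy=f,interpolation=cv2.INTER_CUBIC)
a=np.hstack([r(t,155,160,75,75,4),r(t,280,170,60,75,4)[:, :240], np.zeros((300,240,3),np.uint8)])
b=np.hstack([r(s,170,165,100,70,4)[:280],r(s,225,218,95,70,4)[:280]])
a=a[:,:780];a=np.pad(a,((0,0),(0,780-a.shape[1]),(0,0)))
cv2.imwrite("pics/crop1.png",np.vstack([a,b]))
```

```text
(no output)
```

View pics/crop1.png

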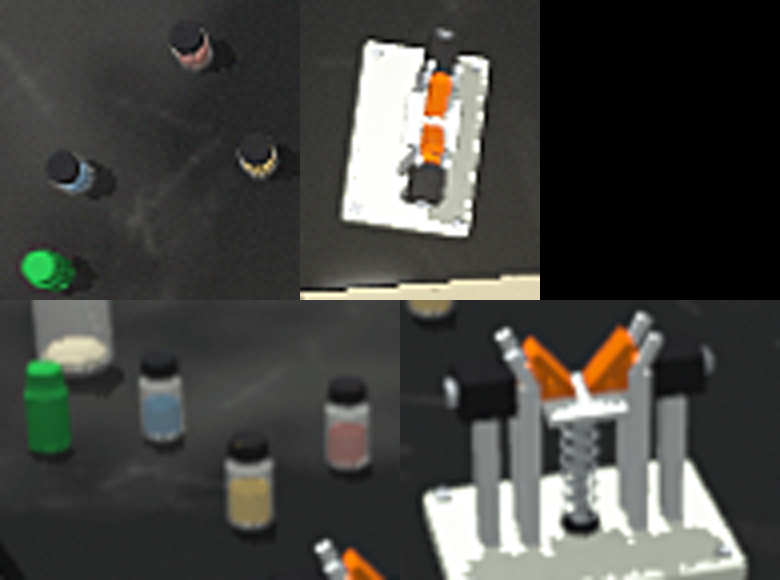

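Blue confirmed: black cap, blue filling, top (172,202), side (210,190). The green one is green all over. Next I'll measure positions.

```bash
cat > h.py <<'E'
import numpy as np,cv2
from workcell import bot,vision
from scipy.spatial.transform import Rotation as Ro
CM={n:vision.camera_model(n) for n in("top","side")}
def ray(n,p):
    m=CM[n]; d=cv2.undistortPoints(np.array([[p]],float),m["mtx"],np.array([m["k1"],0,0,0.]))[0,0]
    T=m["T"]; return T[:3,3],T[:3,:3]@np.r_[d,1]
def onz(n,p,z):
    o,d=ray(n,p);return o+d*(z-o[2])/d[2]
def tri(a,b):
    o1,d1=ray("top",a);o2,d2=ray("side",b)
    s=np.linalg.lstsq(np.c_[d1,-d2],o2-o1,rcond=None)[0]
    p,q=o1+s[0]*d1,o2+s[1]*d2;return (p+q)/2,np.linalg.norm(p-q)
def proj(n,X):
    m=CM[n];Ti=np.linalg.inv(m["T"]);r,_=cv2.Rodrigues(Ti[:3,:3])
    return cv2.projectPoints(np.atleast_2d(np.array(X,float)),r,Ti[:3,3],m["mtx"],np.array([m["k1"],0,0,0.]))[0][:,0]
E
python3 - <<'E'
from h import *
np.set_printoptions(precision=4,suppress=True)
c=lambda x,y:(x/4+155-.4,y/4+160-.4)
side=lambda x,y:(x/4+170-.4,(y-300)/4+165-.4)
for k,t,s,sb in(("blue",(66,165),(159,358),(163,440)),("red",(187,40),(348,385),(347,468)),("yel",(257,147),(250,441),(249,525)),("green",(40,266),(43,367),(48,450))):
    print(k,"top z44",onz("top",c(*t),.044)[:2],"side z44",onz("side",side(*s),.044)[:2],"tri",*tri(c(*t),side(*s)))
f=lambda x,y:((x-300)/4+280-.4,y/4+170-.4)
P=np.array([onz("top",f(*p),.012) for p in((367,40),(491,57),(468,237),(342,220))])[:,:2]
print(P,P.mean(0),[np.linalg.norm(P[i]-P[i-1]) for i in range(4)])
e=[P[0]-P[3],P[1]-P[2]];print("yaw",[np.degrees(np.arctan2(v[1],v[0])) for v in e],[np.degrees(np.arctan2(v[1],v[0]))-90 for v in (P[0]-P[1],P[3]-P[2])])
for n in("top","side"):
    im=cv2.imread(f"pics/{n}0.png");h=cv2.cvtColor(im,cv2.COLOR_BGR2HSV)
    m=cv2.inRange(h,(3,180,120),(18,255,255));k,_,st,ce=cv2.connectedComponentsWithStats(m)
    for i in range(1,k):
        if st[i,4]>15:print(n,st[i],ce[i],onz(n,ce[i],.085)[:2])
q,w=P.mean(0),0
o=onz("top",(0,0),0)
print(proj("side",[[*q,0.012]]),proj("top",[[*q,.086]]))
s=bot.observe();print(Ro.from_euler('xyz',s["tool_rot"]).as_matrix())
E
```

```text
blue top z44 [0.4694 0.3464] side z44 [0.4697 0.3494] tri [0.4688 0.3461 0.0455] 0.0005397082371848804
red top z44 [0.5386 0.2724] side z44 [0.5417 0.2714] tri [0.5402 0.2719 0.0437] 0.003246734451396711
yel top z44 [0.4716 0.2348] side z44 [0.4718 0.2337] tri [0.472  0.2348 0.0434] 0.00048605433978402777
green top z44 [0.4118 0.3635] side z44 [0.4123 0.3664] tri [0.4115 0.3632 0.0454] 0.00023908968855794905
[[ 0.5044  0.0477]
 [ 0.4882 -0.0265]
 [ 0.381  -0.0005]
 [ 0.3969  0.0731]] [0.4426 0.0235] [np.float64(0.11049482841585752), np.float64(0.07590094125693743), np.float64(0.11034842975653994), np.float64(0.07530373585732554)]
yaw [np.float64(-13.321388688178779), np.float64(-13.632950561947352)] [np.float64(-12.321191758329633), np.float64(-12.2006087474345)]
top [130 114  12  11 107] [135.4112 119.0841] [0.6617 0.4165]
top [311 188   7  11  53] [314.     193.1132] [0.4553 0.0215]
top [310 201   6  10  38] [312.8158 205.2895] [0.4285 0.027 ]
side [339  31  10   8  78] [343.3846  34.4615] [1.9582 1.9877]
side [363  31  15  13 140] [370.15    37.3786] [1.9978 1.7826]
side [392  35  14  14 154] [398.7597  41.5974] [2.0043 1.5501]
side [341  55  10  13  82] [346.2073  61.0854] [1.4184 1.1998]
side [277 162  13   4  42] [283.2143 163.5714] [0.5977 0.2623]
side [271 225  13  16 134] [277.3284 233.3955] [0.4523 0.0156]
side [256 227  12  16  97] [261.5052 235.0515] [0.4295 0.022 ]
[[269.3221 274.15  ]] [[313.796  198.7651]]
[[-0.9563  0.2925 -0.0002]
 [ 0.2925  0.9563 -0.001 ]
 [-0.0001 -0.001  -1.    ]]
```

arm_command --gripper '[5,5,5,5,5]' --slide '[[-4,-1.8,0],[-9,-4,0],[-14,-6.3,0],[-19,-8.5,0],[-24,-10.8,0]]' --turn '[[0,0,-1],[0,0,-2],[0,0,-3],[0,0,-4],[0,0,-4]]'

```text
clock: 0.72
position: [0.3818, 0.4228, 0.2312]
tool_rot: [-3.141, -0.0, 2.915]
force: [0.5, 1.2, 0.4]
grip_width: 0.0502
```

```bash
cat >> h.py <<'E'
def to(X,axis=None):
    s=bot.observe();R=Ro.from_euler('xyz',s["tool_rot"]).as_matrix();np.set_printoptions(precision=4,suppress=True)
    print("t",round(s["clock"],2),"pos",s["position"],"F",s["force"],"w",round(s["grip_width"],4),"yax deg",round(np.degrees(np.arctan2(R[1,1],R[0,1])),2),"toolz",R[:,2])
    print("slide cm",100*R.T@(np.array(X)-s["position"]))
E
python3 -c "
from h import *
to([.469,.3468,.12])"
```

```text
t 0.72 pos [0.3818 0.4228 0.2312] F [0.4659 1.197  0.3706] w 0.0502 yax deg 77.01 toolz [-0.0002 -0.0002 -1.    ]
slide cm [-10.2041  -5.4461  11.117 ]
```

arm_command --gripper '[5,5,5,5,5]' --slide '[[-4,-2.2,3],[-8,-4.3,6],[-10.2,-5.4,9],[-10.2,-5.4,11],[-10.2,-5.4,11]]' --turn '[[0,0,0],[0,0,0],[0,0,0],[0,0,0],[0,0,0]]'

```text
clock: 1.35
position: [0.4673, 0.3479, 0.1199]
tool_rot: [-3.139, -0.002, 2.914]
force: [-0.8, 0.3, 1.1]
grip_width: 0.0498
```

```bash
python3 -c "
from h import *
to([.469,.3468,.016])
a=vision.grab_frame('top');b=vision.grab_frame('side')
r=lambda im,x,y,w,h,f:cv2.resize(im[y:y+h,x:x+w],None,fx=f,fy=f,interpolation=cv2.INTER_CUBIC)
cv2.imwrite('pics/pre.png',np.hstack([r(a,120,150,100,100,4),r(b,160,110,100,100,4)]))"
```

```text
t 1.35 pos [0.4673 0.3479 0.1199] F [-0.8281  0.2891  1.0922] w 0.0498 yax deg 76.98 toolz [-0.0023 -0.0019 -1.    ]
slide cm [-0.212  -0.047  10.3941]
```

View pics/pre.png

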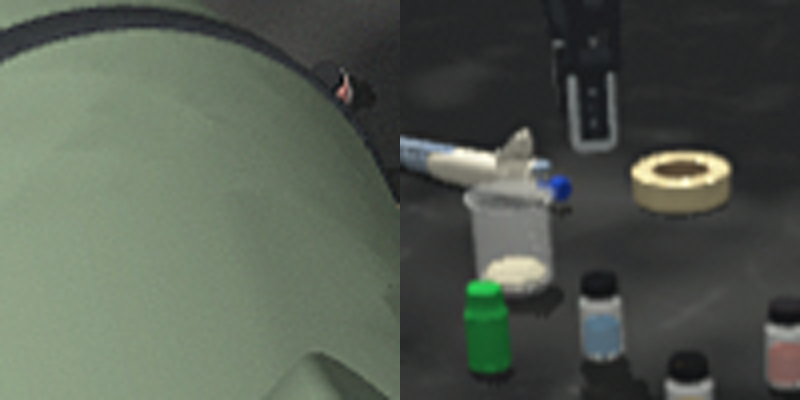

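The hand covers the top view. In the side view the near finger (crop 592,150) sits straight above the blue vial (600,315). Descend.

arm_command --gripper '[5,5,5,5,5]' --slide '[[-0.2,0,3],[-0.2,0,6],[-0.2,0,9],[-0.2,0,10.4],[-0.2,0,10.4]]' --turn '[[0,0,0],[0,0,0],[0,0,0],[0,0,0],[0,0,0]]'

```text
clock: 2.08
position: [0.4698, 0.3484, 0.0175]
tool_rot: [-3.141, -0.0, 2.915]
force: [0.9, 0.0, 0.1]
grip_width: 0.0501
```

arm_command --gripper '[1.5,1.5,1.5,1.5,1.5]' --slide '[[0,0,0],[0,0,0],[0,0,0],[0,0,0],[0,0,0]]' --turn '[[0,0,0],[0,0,0],[0,0,0],[0,0,0],[0,0,0]]' --force 60

```text
clock: 2.7
position: [0.4706, 0.3486, 0.0187]
tool_rot: [3.14, 0.001, 2.914]
force: [-0.6, -1.0, 8.6]
grip_width: 0.0195
```

```bash
python3 -c "
from h import *
to([.469,.3468,.12])
b=vision.grab_frame('side')
cv2.imwrite('pics/grip.png',cv2.resize(b[130:230,150:270],None,fx=5,fy=5,interpolation=cv2.INTER_CUBIC))"
```

```text
t 2.7 pos [0.4706 0.3486 0.0187] F [-0.5839 -1.0253  8.6344] w 0.0195 yax deg 76.98 toolz [ 0.0015  0.0012 -1.    ]
slide cm [  0.1     -0.1921 -10.1343]
```

View pics/grip.png

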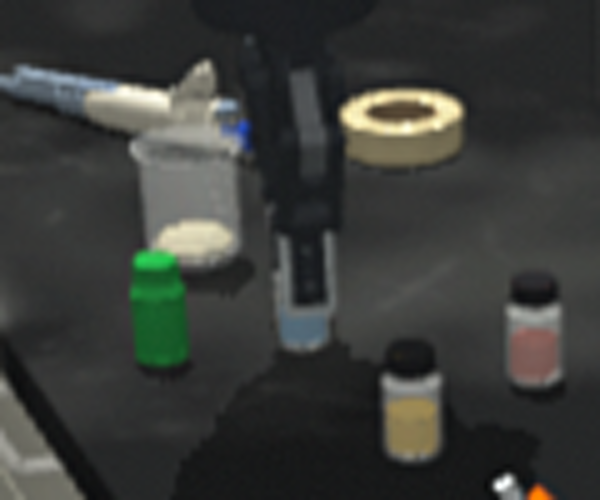

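Side view: the finger is centred on the blue vial (300,320) with the blue filling visible below the tip, and the neighbours haven't moved. I'll lift and check the hold.

arm_command --gripper '[1.5,1.5,1.5,1.5,1.5]' --slide '[[0,0,-2],[0,0,-5],[0,0,-10],[0,0,-15],[0,0,-15]]' --turn '[[0,0,0],[0,0,0],[0,0,0],[0,0,0],[0,0,0]]'

```text
clock: 3.38
position: [0.4715, 0.3493, 0.1727]
tool_rot: [3.136, 0.004, 2.914]
force: [-1.1, -0.1, 0.5]
grip_width: 0.0198
```

```bash
python3 -c "
from h import *
to([.4425,.0238,.17])
b=vision.grab_frame('side')
cv2.imwrite('pics/lift.png',cv2.resize(b[60:160,150:270],None,fx=5,fy=5,interpolation=cv2.INTER_CUBIC))"
```

```text
t 3.38 pos [0.4715 0.3493 0.1727] F [-1.0833 -0.0785  0.4824] w 0.0198 yax deg 76.97 toolz [ 0.0056  0.0049 -1.    ]
slide cm [ -4.5126 -32.3689   0.0934]
```

View pics/lift.png

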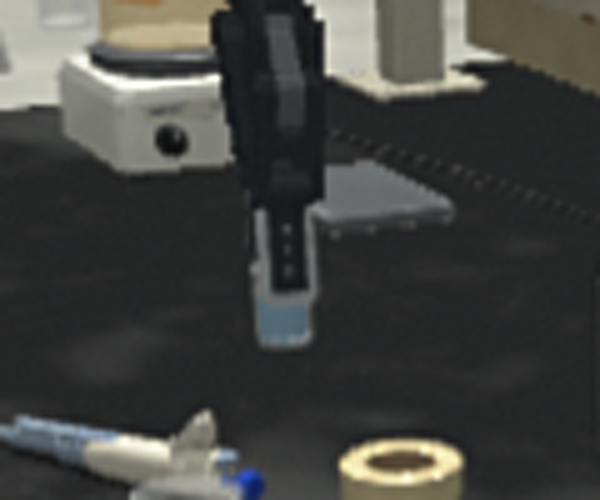

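The vial is held upright (crop 285,320, blue filling below the tip). Now carry it to the feeder.

arm_command --gripper '[1.5,1.5,1.5,1.5,1.5]' --slide '[[-0.6,-4,0],[-1.4,-10,0],[-2.2,-16,0],[-3,-22,0],[-3.7,-27,0]]' --turn '[[0,0,0],[0,0,0],[0,0,0],[0,0,0],[0,0,0]]'

```text
clock: 4.05
position: [0.4443, 0.0744, 0.1674]
tool_rot: [-3.141, -0.0, 2.914]
force: [1.2, 0.8, 0.9]
grip_width: 0.0193
```

arm_command --gripper '[1.5,1.5,1.5,1.5,1.5]' --slide '[[-0.5,-3,0],[-0.8,-5.3,0],[-0.8,-5.3,0],[-0.8,-5.3,0],[-0.8,-5.3,0]]' --turn '[[0,0,0],[0,0,0],[0,0,0],[0,0,0],[0,0,0]]'

```text
clock: 4.68
position: [0.441, 0.0241, 0.1673]
tool_rot: [3.141, -0.0, 2.916]
force: [0.0, 0.4, -0.4]
grip_width: 0.0197
```

```bash
python3 -c "
from h import *
to([.4425,.0238,.13])
b=vision.grab_frame('side')
print(proj('side',[[.4425,.0238,.07],[.4425,.0238,.155]]))
cv2.imwrite('pics/over.png',cv2.resize(b[160:300,210:330],None,fx=4,fy=4,interpolation=cv2.INTER_CUBIC))"
```

```text
t 4.67 pos [0.441  0.0241 0.1673] F [ 0.0114  0.3874 -0.4286] w 0.0197 yax deg 77.06 toolz [-0.0002  0.0001 -1.    ]
slide cm [-0.1528  0.006   3.7256]
[[268.932  241.3154]
 [268.5876 189.3079]]
```

View pics/over.png

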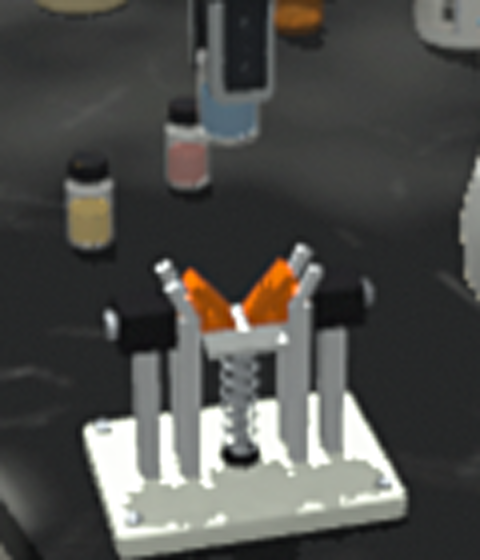

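The vial hangs above the column (crop 229,140), within 2 mm of the projected axis after the 1.5 mm fix. Descend in stages.

arm_command --gripper '[1.5,1.5,1.5,1.5,1.5]' --slide '[[-0.15,0,1.5],[-0.15,0,3.5],[-0.15,0,5.5],[-0.15,0,7],[-0.15,0,7]]' --turn '[[0,0,0],[0,0,0],[0,0,0],[0,0,0],[0,0,0]]' --force 80

```text
clock: 5.35
position: [0.442, 0.0233, 0.0966]
tool_rot: [-3.141, -0.002, 2.915]
force: [-0.4, 0.5, -0.1]
grip_width: 0.019
```

arm_command --gripper '[1.5,1.5,1.5,1.5,1.5]' --slide '[[0,0,0.6],[0,0,1.2],[0,0,1.8],[0,0,2.4],[0,0,2.4]]' --turn '[[0,0,0],[0,0,0],[0,0,0],[0,0,0],[0,0,0]]'

```text
clock: 5.98
position: [0.4425, 0.023, 0.073]
tool_rot: [-3.141, -0.0, 2.915]
force: [2.2, 1.2, 5.1]
grip_width: 0.0185
```

```bash
python3 -c "
from h import *
to([.4425,.0238,.040])
b=vision.grab_frame('side')
cv2.imwrite('pics/mid.png',cv2.resize(b[180:300,210:330],None,fx=4,fy=4,interpolation=cv2.INTER_CUBIC))"
```

```text
t 5.97 pos [0.4425 0.023  0.073 ] F [2.2098 1.1524 5.1268] w 0.0185 yax deg 77.0 toolz [-0.0003 -0.0001 -1.    ]
slide cm [0.0184 0.0768 3.2953]
```

View pics/mid.png

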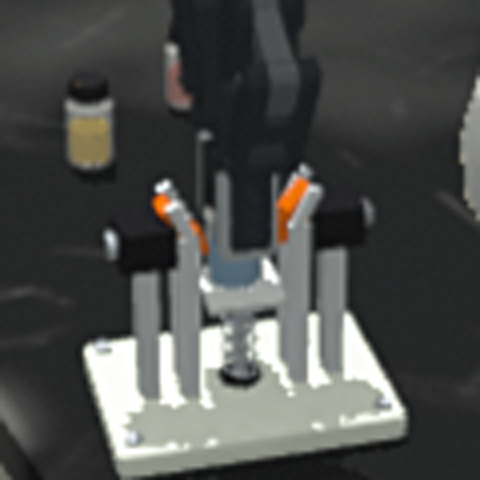

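The vial (crop 235,265) stands on the plate between the rails, the spring is compressing and both catches (170,210 and 290,205) are spread. Fz of 5 N fits. Push on.

arm_command --gripper '[1.5,1.5,1.5,1.5,1.5]' --slide '[[0,0,0.8],[0,0,1.6],[0,0,2.4],[0,0,2.8],[0,0,2.8]]' --turn '[[0,0,0],[0,0,0],[0,0,0],[0,0,0],[0,0,0]]'

```text
clock: 6.65
position: [0.4426, 0.023, 0.0453]
tool_rot: [3.142, 0.0, 2.915]
force: [0.8, 1.3, 7.8]
grip_width: 0.0189
```

arm_command --gripper '[1.5,1.5,1.5]' --slide '[[0,0,0.4],[0,0,0.5],[0,0,0.5]]' --turn '[[0,0,0],[0,0,0],[0,0,0]]'

```text
clock: 7.02
position: [0.4426, 0.023, 0.0407]
tool_rot: [3.141, 0.0, 2.915]
force: [-0.4, 0.7, 12.9]
grip_width: 0.0189
```

```bash
python3 -c "
from h import *
to([.4425,.0238,.040])
b=vision.grab_frame('side')
cv2.imwrite('pics/down.png',cv2.resize(b[180:300,210:330],None,fx=4,fy=4,interpolation=cv2.INTER_CUBIC))"
```

```text
t 7.03 pos [0.4426 0.023  0.0407] F [-0.3558  0.7326 12.914 ] w 0.0189 yax deg 76.99 toolz [ 0.0004  0.0001 -1.    ]
slide cm [0.0318 0.0759 0.0693]
```

View pics/down.png

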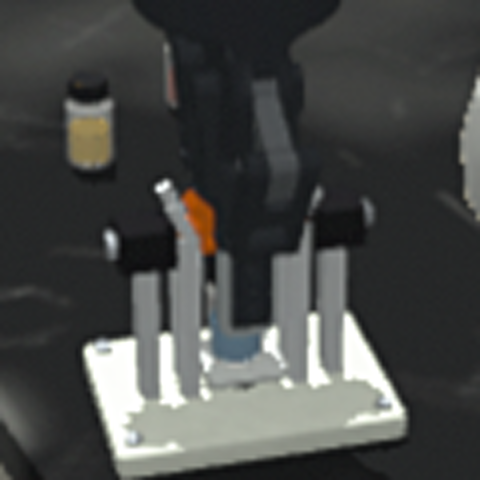

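The plate is nearly at the base, the left catch (crop 200,220) has swung back in, and Fz is 13 N, about at the stop. A small extra push will confirm.

arm_command --gripper '[1.5,1.5,1.5]' --slide '[[0,0,0.1],[0,0,0.15],[0,0,0.15]]' --turn '[[0,0,0],[0,0,0],[0,0,0]]'

```text
clock: 7.45
position: [0.4429, 0.023, 0.0401]
tool_rot: [3.141, 0.001, 2.914]
force: [-5.6, 0.5, 45.6]
grip_width: 0.0187
```

arm_command --gripper '[2.6,3.5,4.5,5,5]' --slide '[[0,0,0],[0,0,0],[0,0,0],[0,0,0],[0,0,0]]' --turn '[[0,0,0],[0,0,0],[0,0,0],[0,0,0],[0,0,0]]'

```text
clock: 8.07
position: [0.4424, 0.023, 0.0387]
tool_rot: [-3.141, -0.0, 2.915]
force: [0.5, -0.0, -0.4]
grip_width: 0.0499
```

arm_command --gripper '[5,5,5,5,5]' --slide '[[0,0,-2],[0,0,-5],[0,0,-9],[0,0,-14],[0,0,-18]]' --turn '[[0,0,0],[0,0,0],[0,0,0],[0,0,0],[0,0,0]]'

```text
clock: 8.7
position: [0.4425, 0.0229, 0.2207]
tool_rot: [3.141, 0.001, 2.914]
force: [-0.4, -0.2, 0.0]
grip_width: 0.05
```

```bash
python3 -c "
from h import *
to([.4425,.0238,.040])
b=vision.grab_frame('side')
print(proj('side',[[.4425,.0238,.028],[.4425,.0238,.072],[.4425,.0238,.07]]))
cv2.imwrite('pics/end.png',cv2.resize(b[160:300,210:330],None,fx=4,fy=4,interpolation=cv2.INTER_CUBIC))"
```

```text
t 8.7 pos [0.4425 0.0229 0.2207] F [-0.3783 -0.2137  0.0035] w 0.05 yax deg 76.99 toolz [ 0.0009  0.0002 -1.    ]
slide cm [ 0.0319  0.0771 18.071 ]
[[269.0947 265.2317]
 [268.9241 240.1489]
 [268.932  241.3154]]
```

View pics/end.png

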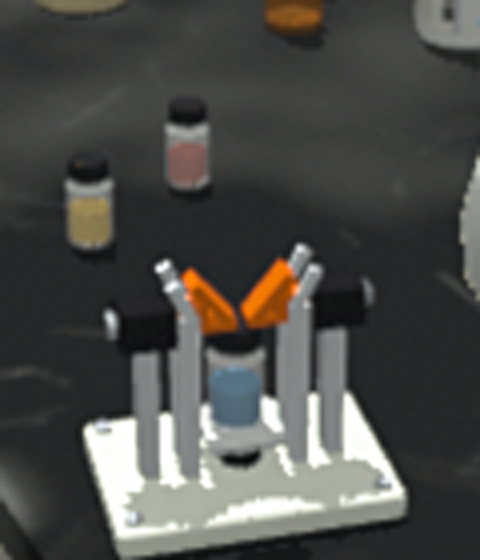

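The blue vial sits upright under both closed catches. Its cap top is at crop (236,335), pixel (269,243), and its underside at about (236,428), pixel (269,267). The projections for a latched vial are rows 240 and 265. Red (187,165) and yellow (90,220) are unmoved. Fingers are clear, with zero force.

```bash
python3 -c "
from workcell import job_done
print(job_done())"
```

```text
the job is handed in; nothing more can be done
None
```

The blue vial is in the feeder, held down by both orange catches, and the job is handed in at about 9 s of the 42 s allowed.

I gripped it at its ±y sides, set it on the sprung plate and pushed until the plate reached its bottom stop. I then opened the fingers and lifted straight up.

- **Latch:** the last side picture shows the vial upright under both closed catches. Its cap and underside are within about 3 pixels of where a latched vial should appear.
- **Clearance:** after the fingers opened and the arm lifted, the force reading was about 0 N, with the gripper about 0.22 m above the table.
- **Bystanders:** the red and yellow vials look unmoved in that picture; I did not measure their positions again.
- **Readings that stood out:**
    - The gripper read 19–20 mm on the 22 mm vial, but it never slipped visibly.
    - The final push against the stop reached 45.6 N at the wrist. That is below the 120 N wrist limit but above the 40 N figure for the arm or gripper body pressing. The push went through the fingers and the vial, and I saw no sign of the body touching anything.

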